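# Sort the specimen bench into case trays

### The job

Tidy the histology bench by colour: put the orange-capped pot and the orange wax block into the orange tray, the blue-capped pot and the blue wax block into the blue tray, and the empty staining jar into the steel tray. Everything must end upright (the blocks lying flat, grid side up) directly on the floor of its tray, nothing stacked or leaning on a rim, and the small amber bottle must not be knocked over.

Things in the scene. Friction and masses are not known exactly. Their poses are not given: they have to be found in the camera images.
- pot_orange_c (a point): Orange-capped specimen pot, an upright closed cylinder 43 mm in diameter and 60 mm tall, off-white body with an orange screw cap (the top 17 mm); it stands loose on the bench, 40 to 85 g. This point is its centre, 30 mm above its underside; z is up along its axis
- pot_blue_c (a point): Blue-capped specimen pot, an upright closed cylinder 43 mm in diameter and 60 mm tall, off-white body with a blue screw cap (the top 17 mm); it stands loose on the bench, 40 to 85 g. This point is its centre, 30 mm above its underside; z is up along its axis
- block_orange_c (a point): Orange wax block, a small flat block 40 x 28 mm and 16 mm thick: an orange cassette with a grid of pale dots on top, pale wax below; it lies flat and loose on the bench, 15 to 35 g. This point is its centre, 8 mm above its underside; x along its 40 mm side, y along its 28 mm side, z up
- block_blue_c (a point): Blue wax block, a small flat block 40 x 28 mm and 16 mm thick: a blue cassette with a grid of pale dots on top, pale wax below; it lies flat and loose on the bench, 15 to 35 g. This point is its centre, 8 mm above its underside; x along its 40 mm side, y along its 28 mm side, z up
- jar_c (a point): Empty staining jar, cloudy straw-coloured plastic, square, 50 x 50 mm and 64 mm tall, open at the top, walls 3 mm with ribs inside; it stands loose and upright on the bench, 60 to 130 g. This point is its centre, 32 mm above its underside; x and y are square to its side walls, z up
- tray_orange_in (a point): Orange plastic open tray, fixed to the bench, 126 x 166 mm outside, 120 x 160 mm inside, walls 3 mm thick, rim 25 mm above the bench, floor 3 mm above the bench. This point is the centre of its inner floor; x runs along the short side, y along the long side, z up. The three trays are alike but for their colour, and stand side by side in any order, each a little turned
- tray_blue_in (a point): Blue plastic open tray, fixed to the bench, 126 x 166 mm outside, 120 x 160 mm inside, walls 3 mm thick, rim 25 mm above the bench, floor 3 mm above the bench. This point is the centre of its inner floor; x runs along the short side, y along the long side, z up. The three trays are alike but for their colour, and stand side by side in any order, each a little turned
- tray_steel_in (a point): Bright steel open tray, fixed to the bench, 126 x 166 mm outside, 120 x 160 mm inside, walls 3 mm thick, rim 25 mm above the bench, floor 3 mm above the bench. This point is the centre of its inner floor; x runs along the short side, y along the long side, z up. The three trays are alike but for their colour, and stand side by side in any order, each a little turned
- ink_c (a point): Small amber glass bottle with a black cap, 36 mm in diameter and 70 mm tall, standing loose among the things to be sorted; it is to be left standing. This point is its centre, 35 mm above its underside; z is up along its axis
Mind the look-alikes: they are no part of the job. Leave any green or red look-alike of the part that bears block_orange_c alone.

How it is judged:
At the end, for the whole second after the job is handed in: Each thing in its own tray: centre within 52 mm (short side) and 72 mm (long side) of the tray centre and 6 mm of its standing height on the tray floor, top up within 0.15 rad, at rest (under 0.02 m/s, 0.2 rad/s). Amber bottle tilted under 0.5 rad (x of pot_orange_c in the frame of tray_orange_in between -0.052 and 0.052 m and y of pot_orange_c in the frame of tray_orange_in between -0.072 and 0.072 m and z of pot_orange_c in the frame of tray_orange_in between 0.024 and 0.036 m and angle between each of pot_orange_c, block_orange_c, pot_blue_c, block_blue_c, jar_c's own z axis and vertical below 0.15 rad and linear speed of each of pot_orange, block_orange, pot_blue, block_blue, jar below 0.02 m/s and angular speed of each of pot_orange, block_orange, pot_blue, block_blue, jar below 0.2 rad/s and x of block_orange_c in the frame of tray_orange_in between -0.052 and 0.052 m and y of block_orange_c in the frame of tray_orange_in between -0.072 and 0.072 m and z of block_orange_c in the frame of tray_orange_in between 0.002 and 0.014 m and x of pot_blue_c in the frame of tray_blue_in between -0.052 and 0.052 m and y of pot_blue_c in the frame of tray_blue_in between -0.072 and 0.072 m and z of pot_blue_c in the frame of tray_blue_in between 0.024 and 0.036 m and x of block_blue_c in the frame of tray_blue_in between -0.052 and 0.052 m and y of block_blue_c in the frame of tray_blue_in between -0.072 and 0.072 m and z of block_blue_c in the frame of tray_blue_in between 0.002 and 0.014 m and x of jar_c in the frame of tray_steel_in between -0.052 and 0.052 m and y of jar_c in the frame of tray_steel_in between -0.072 and 0.072 m and z of jar_c in the frame of tray_steel_in between 0.026 and 0.038 m and angle between ink_c's own z axis and vertical below 0.5 rad); the robot touches nothing.
It fails at once if the amber bottle is knocked over (tilt above 0.5 rad) (angle between ink_c's own z axis and vertical above 0.5 rad).
It also fails if it takes over 120 s, if anything falls off the work surface, if the arm or the gripper's body presses on something with over 40 N, if the wrist force passes 120 N, or if a joint passes its speed limit or range.

### The arm

A 6-joint arm with a two-finger parallel gripper is mounted at the origin on the work surface. World frame = base frame: x ahead of the robot, y to its left, z up, the work surface at z = 0. Lengths are in m, angles in rad, forces in N, time in s.
With the tool pointing down it reaches from about 0.3 to 0.875 m from the base axis. Payload 6.4 kg.
Tool frame: the origin (TCP) lies between the finger pads; the fingertips stand 8 mm ahead of it and the grasp point (between the pads) lies 11 mm behind it; z points along the fingers, y is the direction in which the jaws open and shut (so a half turn about z gives the same grasp; the last joint's range is limited). The gripper opens to 85 mm and grips with 20 to 120 N. Pads are 22 mm wide; open, the fingers measure 114 mm over their backs; the gripper's body (76 mm by 85 mm) begins 54 mm behind the grasp point. The pads swing forward as they close: fully open they stand 13 mm farther back than shut.
Start: joints at [-1.384, 0.181, 1.607, -0, 1.354, -0.206], TCP at [0.22, -0.531, 0.239] pointing down, gripper open.
Joint ranges: [-2.99, 2.99], [-0.89, 2.07], [0.3, 2.58], [-1.14, 4.28], [0, 2.63], [-3.12, 3.12]. Speed limits (rad/s): [2.57, 2.57, 3.01, 3.14, 3.14, 3.14].

### API

Orientations are given as a rotation vector (axis times angle).
In Python, from rig import arm gives the robot as it stands. The module is installed in compiled form; this text tells all that it offers.
- The arm moves only by the tool step_arm, never from a script. Its argument "series" is a list of rows, each a list of 5 numbers: the gripper's target within -1 to 1 (fully open at 1, half-way at 0, shut at -1), then the shift along the world's x, y, z in mm, then the turn about the world's z in rad. A call has 1 to 20 rows; each row shifts and turns the commanded pose from where the row before left it; what a row does not reach is not made up. A row lasts 1/8 s, in which the tool goes at most 62.5 mm and 10.7 degrees, less where a joint would pass 70% of its speed; a pose out of reach is approached as far as the arm can. A call with a gripper value outside its range is refused whole. The fingers move at their own pace and stop on an object; "newtons" is the grip in N (left out, the last holds). Time passes only in rows, so rows that do not move let the fingers close. It gives the time, the measured TCP pose, the force and the opening at its end, in the units of the state.
- arm.sense(): the state, without advancing time (a new reading comes with each control period).
- arm.capture(name): name is "scene" or "side" or "wrist"; returns (picture, depth): 400x640x3 uint8, blue, green, red; 400x640 float32, m along the optical axis (not along the pixel's ray), 0 where there is no reading.
- arm.calibration(name): a dict with "fx", "fy", "cx", "cy" (pixels), "k1" (the pictures are not rectified: a ray, as slopes to the right and down, at radius r is drawn at 1 + k1 r^2 times it, then the intrinsics apply), "extrinsics" (4x4, takes a point from world to camera coordinates); the wrist camera has in their place "T_tool_cam" (4x4, takes a point from camera to tool coordinates, whose origin is the TCP and whose axes are the flange's). Camera axes: x right, y up, looking along -z (the intrinsics and any distortion apply to the point x, -y, -z); pixel columns grow to the right and rows downward; lengths in m; the calibration is good to about 2 mm. A picture is of the moment at which its call begins: read the wrist's pose just before it. calibration takes no time and is no camera call.
- arm.sign_off(): hands the job in, once; it reports no verdict.
Trained networks look in the newest picture that a camera, given by its name, has taken for a name from the list of things; names that differ only in an ending like _2 or _b are one class to them, and where a whole thing is asked for, a point or a joint stands for the part that bears it (a point fixed in the world has none). Each returns a list of dicts, best first, with "conf" (0 to 1); they miss things now and then, are a little off and sometimes report something else, mostly with a low value. They report only what shows in the picture. A call takes as long as a camera call. They do not tell look-alikes from the thing itself.
- arm.recognise(target, camera): "box" ([left, top, width, height] in pixels, round what is visible of it).
- arm.regions_of(target, camera): "pixels" (400x640 bool, what is visible of it) and "box" ([left, top, width, height] in pixels, round what is visible of it).
The state is a dict: "t": time; "joints": joint angles; "qd": joint speeds; "tau": joint torques, N m; "eef_pos": TCP position; "tool_rot": TCP orientation; "force": force on the tool from outside, world axes, zero at the start; "torque": the same for the moment, N m; "finger_gap": finger opening in m.
Only numpy, scipy, OpenCV 4.12 (cv2) and the standard library are available. Lean on these libraries where they do the work, as an engineer would, in place of code of your own. Each camera call takes 0.05 s, during which the arm holds its last target.

## Working session

There is one attempt and no reset: what is moved stays moved. The work goes in short steps, Python scripts to look and compute and a tool call to move; the robot and the scene stay as the last step left them, time stands still between calls to the robot, and variables do not carry over. Pictures are saved under pics/ and viewed, and the job is handed in when it is done.

Besides the shell and the picture viewer there is one more tool, called after "Call:" as name([rows], argument=value, ...), one row to a line, values as JSON. step_arm: Moves the arm, as the interface text tells. Its arguments: {"type":"object","properties":{"series":{"type":"array"},"newtons":{"type":"number"}},"required":["series"]}

```bash
mkdir -p pics; cat > h.py <<'E'
import numpy as np,cv2
from rig import arm
from scipy.spatial.transform import Rotation as R
def world(cam,uv,d,cal,pose=None):
    uv=np.asarray(uv,float).reshape(-1,2); d=np.asarray(d,float).reshape(-1)
    K=np.array([[cal['fx'],0,cal['cx']],[0,cal['fy'],cal['cy']],[0,0,1.]])
    p=cv2.undistortPoints(uv.reshape(-1,1,2),K,np.array([cal['k1'],0,0,0,0.])).reshape(-1,2)
    pc=np.c_[p[:,0]*d,-p[:,1]*d,-d,np.ones(len(d))]
    if cam=='wrist':
        T=np.eye(4);T[:3,:3]=R.from_rotvec(pose['tool_rot']).as_matrix();T[:3,3]=pose['eef_pos']
        M=T@np.array(cal['T_tool_cam'])
    else: M=np.linalg.inv(np.array(cal['extrinsics']))
    return (M@pc.T).T[:,:3]
def cloud(cam):
    pose=arm.sense(); im,d=arm.capture(cam); cal=arm.calibration(cam)
    v,u=np.mgrid[0:400,0:640]
    W=world(cam,np.c_[u.ravel(),v.ravel()],d.ravel(),cal,pose).reshape(400,640,3)
    W[d<=0]=np.nan
    return im,d,W
E
python3 - <<'E'
from h import *
for c in ['scene','side','wrist']:
    im,d,W=cloud(c); cv2.imwrite(f'pics/{c}0.png',im); np.savez(f'{c}0.npz',im=im,W=W)
    for n in ['pot_orange_c','pot_blue_c','block_orange_c','block_blue_c','jar_c','ink_c']:
        for r in arm.regions_of(n,c):
            m=r['pixels']; w=W[m]; w=w[~np.isnan(w[:,0])]
            if len(w): print(c,n,round(r['conf'],2),r['box'],np.round(np.median(w,0),3),np.round(np.percentile(w,98,axis=0),3),np.round(np.percentile(w,2,axis=0),3))
print(arm.sense())
E
```

```text
scene pot_orange_c 0.67 [427.3, 147.8, 26.0, 25.9] [0.45  0.308 0.05 ] [0.462 0.34  0.06 ] [0.423 0.296 0.   ]
scene pot_blue_c 0.69 [158.1, 223.1, 30.4, 29.1] [ 0.459 -0.317  0.056] [ 0.469 -0.299  0.06 ] [ 0.432 -0.339  0.002]
scene pot_blue_c 0.62 [282.9, 195.9, 13.5, 25.7] [ 0.466 -0.069  0.042] [ 0.474 -0.052  0.07 ] [ 0.45  -0.084  0.004]
scene block_orange_c 0.81 [198.2, 201.1, 19.6, 17.0] [ 0.389 -0.248  0.014] [ 0.406 -0.227  0.017] [ 0.368 -0.269 -0.   ]
scene block_orange_c 0.56 [155.3, 222.9, 32.8, 30.6] [ 0.458 -0.316  0.056] [ 0.469 -0.299  0.06 ] [ 0.416 -0.341 -0.   ]
scene block_orange_c 0.52 [230.5, 221.7, 23.3, 21.5] [ 0.476 -0.184  0.014] [ 0.493 -0.163  0.017] [ 0.454 -0.204 -0.   ]
scene block_orange_c 0.48 [147.3, 201.0, 20.9, 19.5] [ 0.355 -0.35   0.014] [ 0.373 -0.333  0.017] [ 0.325 -0.368 -0.001]
scene block_blue_c 0.64 [382.8, 170.9, 20.9, 12.2] [0.447 0.193 0.014] [0.463 0.213 0.017] [0.429 0.175 0.001]
scene jar_c 0.98 [335.5, 180.1, 27.8, 34.7] [0.481 0.061 0.04 ] [0.508 0.091 0.063] [0.445 0.029 0.002]
scene ink_c 0.92 [284.1, 194.3, 13.0, 24.9] [ 0.46
[... 841 characters left out ...]
63  0.071] [ 0.439 -0.086  0.006]
{'t': 1.05, 'joints': array([-1.38429597e+00,  1.80773185e-01,  1.60700256e+00, -6.08353575e-06,
        1.35377568e+00, -2.06290487e-01]), 'qd': array([ 4.74747808e-04, -6.33815282e-04, -2.15765589e-03, -1.66684757e-04,
       -6.13597922e-04,  3.77132918e-05]), 'tau': array([ 8.56873939e-04, -4.44852984e+01, -3.51684201e+01, -4.04118919e-04,
        6.43082476e-04, -3.52204133e-06]), 'eef_pos': array([ 0.22011533, -0.53122433,  0.23930231]), 'tool_rot': array([ 3.08115893e+00,  6.13029672e-01, -9.97217372e-06]), 'force': array([0.6801817 , 0.70980781, 0.49850315]), 'torque': array([ 0.02555407, -0.06418291, -0.05470504]), 'finger_gap': 0.08553203397016025}
```

View pics/scene0.png

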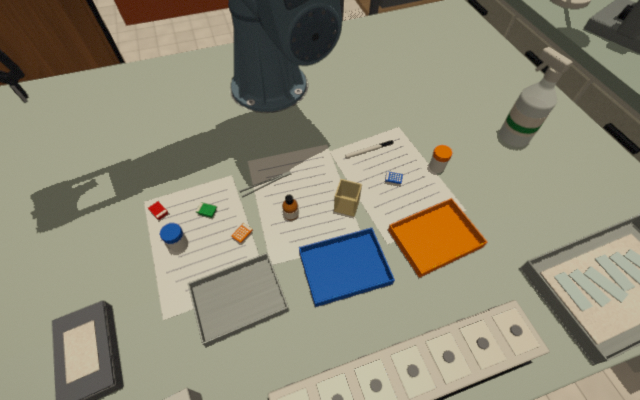

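View pics/side0.png

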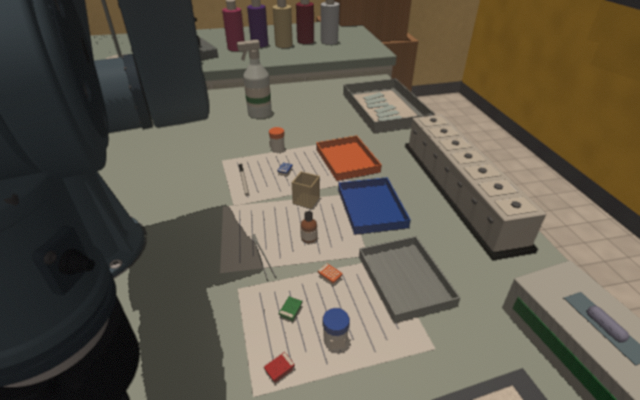

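The scene view shows the orange block at (242,233), with the green and red look-alikes at (207,210) and (158,210). The blue pot is at (172,235), the amber bottle at (290,207), the jar at (347,197), the blue block at (395,178) and the orange pot at (441,157). The trays are steel (238,298), blue (345,265) and orange (437,236).

```bash
cat > meas.py <<'E'
from h import *
def rect(P):
    (c,s,a)=cv2.minAreaRect((P[:,:2]*1000).astype(np.float32))
    if s[0]<s[1]: s=(s[1],s[0]); a+=90
    a=(a+90)%180-90
    return 'c',np.round(c,1),'size',np.round(s,1),'long-axis deg',round(a,1)
def clean(m):
    n,l,st,_=cv2.connectedComponentsWithStats(m.astype(np.uint8)); 
    return l==1+np.argmax(st[1:,4]) if n>1 else m
B={'pot_orange':(.44,.316,.05,.05,.066,.04),'pot_blue':(.448,-.32,.05,.05,.066,.04),'block_orange':(.474,-.185,.035,.012,.022,.03),
'block_blue':(.445,.192,.035,.012,.022,.03),'jar':(.477,.06,.06,.056,.07,.05),'ink':(.455,-.069,.03,.06,.08,.03)}
if __name__=='__main__':
  for c in ['scene','side']:
    W=np.load(f'{c}0.npz')['W']; im=np.load(f'{c}0.npz')['im']; hsv=cv2.cvtColor(im,cv2.COLOR_BGR2HSV)
    for n,(x,y,r,z0,z1,_) in B.items():
        m=(abs(W[...,0]-x)<r)&(abs(W[...,1]-y)<r)&(W[...,2]>z0)&(W[...,2]<z1)
        if m.sum()>5: print(c,n,m.sum(),*rect(W[m]))
    for n,(x,y) in dict(steel=(.6,-.2),blue=(.6,.05),orange=(.6,.25)).items():
        pass
    m=(W[...,0]>.5)&(W[...,0]<.8)&(abs(W[...,1])<.45)&(W[...,2]>.019)&(W[...,2]<.03)
    nl,l,st,_=cv2.connectedComponentsWithStats(cv2.dilate(m.astype(np.uint8),np.ones((3,3))),connectivity=8)
    for i in range(1,nl):
        k=m&(l==i)
        if k.sum()>40: print(c,'tray',k.sum(),*rect(W[k]),np.median(im[k],0))
E
python3 meas.py
```

```text
scene pot_orange 229 c [442.6 314.8] size [42.4 39.9] long-axis deg 15.8
scene pot_blue 345 c [ 449.4 -318.4] size [43.  42.3] long-axis deg -56.2
scene block_orange 213 c [ 473.4 -183.4] size [39.6 28.7] long-axis deg -56.4
scene block_blue 152 c [444.4 195. ] size [39.9 29. ] long-axis deg 52.7
scene jar 176 c [474.3  62.2] size [53.  50.2] long-axis deg -36.4
scene ink 63 c [456. -68.] size [17.5 15.9] long-axis deg 21.6
scene tray 489 c [618.6 213.1] size [167.  126.9] long-axis deg -83.9 [  9. 101. 177.]
scene tray 531 c [618.    1.6] size [166.5 127.1] long-axis deg 87.4 [143.  85.  35.]
scene tray 161 c [745.2 384. ] size [120.8  54.3] long-axis deg -58.4 [54. 61. 62.]
scene tray 613 c [ 611.4 -221.8] size [167.3 128.3] long-axis deg -85.7 [123. 138. 141.]
scene tray 146 c [ 660.7 -445.6] size [81.1  8.1] long-axis deg 0.6 [39. 42. 44.]
side pot_orange 135 c [442.2 316.7] size [41.7 39.8] long-axis deg 86.8
side pot_blue 581 c [ 449.6 -318.9] size [42.5 41.7] long-axis deg 10.1
side block_orange 269 c [ 473.2 -183.9] size [40.8 29.1] long-axis deg -53.5
side block_blue 113 c [445.2 195.2] size [43.9 29.2] long-axis deg 59.0
side jar 221 c [475.8  61.6] size [52.8 51.8] long-axis deg 52.2
side ink 72 c [456.2 -68.3] size [17.6 16.6] long-axis deg 15.8
side tray 99 c [745.  382.5] size [121.9  54.4] long-axis deg -57.9 [58. 64. 67.]
side tray 370 c [619.9 213.1] size [171.2 128.2] long-axis deg -83.9 [ 43.  67. 118.]
side tray 511 c [619.1   1.7] size [169.7 126.7] long-axis deg 87.5 [86. 56. 46.]
side tray 853 c [ 612.4 -220.9] size [167.8 128.8] long-axis deg -85.5 [79. 87. 90.]
side tray 345 c [ 762.4 -383.5] size [133.5   6.2] long-axis deg -81.8 [52. 61. 61.]
```

Call:
step_arm([
  [1,28.1,38.5,-8,-0.15],
  [1,28.1,38.5,-8,-0.15],
  [1,28.1,38.5,-8,-0.15],
  [1,28.1,38.5,-8,-0.15],
  [1,28.1,38.5,-8,-0.15],
  [1,28.1,38.5,-8,-0.15],
  [1,28.1,38.5,-8,-0.15],
  [1,28.1,38.5,-8,-0.15],
  [1,28.1,38.5,-8,-0.15],
  [1,0,0,0,0],
  [1,0,0,0,0],
], newtons=40)

```text
t: 2.42
eef_pos: [0.473, -0.1849, 0.1674]
tool_rot: [2.79, -1.444, 0.0]
force: [0.3, 0.7, 0.2]
finger_gap: 0.0852
```

```bash
python3 - <<'E'
from meas import *
s=arm.sense(); print(s['eef_pos'],s['tool_rot'],s['joints'])
im,d,W=cloud('wrist'); cv2.imwrite('pics/w1.png',im)
x,y,r,z0,z1,_=B['block_orange']
m=(abs(W[...,0]-x)<r)&(abs(W[...,1]-y)<r)&(W[...,2]>z0)&(W[...,2]<z1)
print(m.sum(),*rect(W[m]), np.median(W[m],0))
M=R.from_rotvec(s['tool_rot']).as_matrix(); print('jaw deg',np.degrees(np.arctan2(M[1,1],M[0,1])))
E
```

```text
[ 0.47297632 -0.18487766  0.1673702 ] [ 2.78973201e+00 -1.44362513e+00  8.06237532e-05] [-6.06434434e-01  1.10110887e-01  1.84166459e+00 -4.93878456e-04
  1.18970603e+00  1.91960974e+00]
1151 c [ 472.3 -182.7] size [40.4 28. ] long-axis deg -54.7 [ 0.4725219  -0.1831701   0.01515104]
jaw deg -144.7211500626571
```

View pics/w1.png

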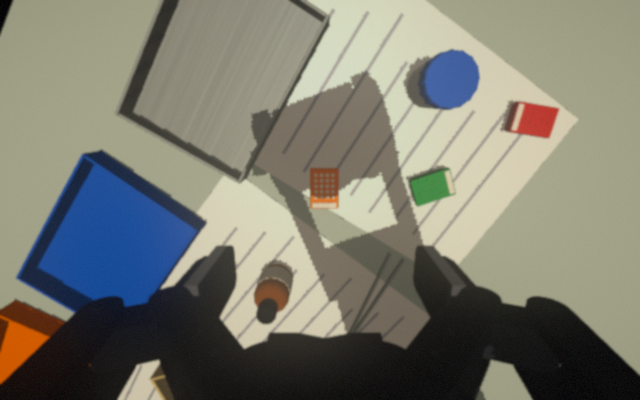

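The block at (323,188) lines up with the jaws. Descending.

Call:
step_arm([
  [0.6,0,1.7,-40,0],
  [0.6,0,0,-40,0],
  [0.6,0,0,-35,0],
  [0.5,0,0,-22,0],
  [0.3,0,0,-12,0],
  [0.3,0,0,-7,0],
  [0.3,0,0,0,0],
  [-1,0,0,0,0],
  [-1,0,0,0,0],
  [-1,0,0,0,0],
  [-1,0,0,0,0],
  [-1,0,0,0,0],
])

```text
t: 3.98
eef_pos: [0.4739, -0.1835, 0.0123]
tool_rot: [2.789, -1.446, 0.003]
force: [-0.5, -0.1, 6.0]
finger_gap: 0.0268
```

Call:
step_arm([
  [-1,0,0,15,0],
  [-1,0,0,40,0],
  [-1,0,0,45,0],
  [-1,0,0,30,0],
  [-1,15.7,48.5,0,-0.057],
  [-1,15.7,48.5,0,-0.057],
  [-1,15.7,48.5,0,-0.057],
  [-1,15.7,48.5,0,-0.057],
  [-1,15.7,48.5,0,-0.057],
  [-1,15.7,48.5,0,-0.057],
  [-1,15.7,48.5,0,-0.057],
  [-1,15.7,48.5,0,-0.057],
  [-1,15.7,48.5,0,-0.057],
  [-1,0,0,0,0],
  [-1,0,0,0,0],
])

```text
t: 5.85
eef_pos: [0.6172, 0.2235, 0.1398]
tool_rot: [-2.363, 2.025, 0.05]
force: [-0.4, 0.2, -0.3]
finger_gap: 0.0271
```

```bash
python3 - <<'E'
from meas import *
im,d,W=cloud('wrist'); cv2.imwrite('pics/w2.png',im)
E
```

```text
(no output)
```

View pics/w2.png

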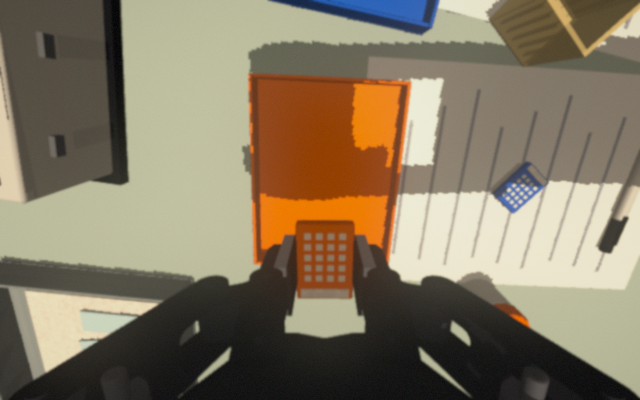

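Block held, grid up, over the orange tray (image 325,258). The pose ended short in y, so I'll let it settle and read it again.

Call:
step_arm([
  [-1,0,0,0,0],
  [-1,0,0,0,0],
])

```text
t: 6.15
eef_pos: [0.6177, 0.2236, 0.1399]
tool_rot: [-2.361, 2.025, 0.05]
force: [-1.2, 0.4, -0.8]
finger_gap: 0.0271
```

```bash
cat > st.py <<'E'
from h import *
s=arm.sense(); M=R.from_rotvec(s['tool_rot']).as_matrix()
print(np.round(s['joints'],3),np.round(s['eef_pos'],4),'jaw',np.degrees(np.arctan2(M[1,1],M[0,1])),'z',M[:,2].round(4),'y',M[:,1].round(4))
E
python3 st.py
```

```text
[0.146 0.447 1.476 0.048 1.216 3.118] [0.6177 0.2236 0.1399] jaw -171.2283544789829 z [-0.0043  0.0445 -0.999 ] y [-0.9883 -0.1525 -0.0025]
```

Joint 6 has reached its limit. I'll use the half-turn-equivalent grasp and turn positive.

Call:
step_arm([
  [-1,0,0,0,0.182],
  [-1,0,0,0,0.182],
  [-1,0,0,0,0.182],
  [-1,0,0,0,0.182],
  [-1,0,0,0,0.182],
  [-1,0,0,0,0.182],
  [-1,0,0,0,0.182],
  [-1,0,0,0,0.182],
  [-1,0,0,0,0.182],
  [-1,0,0,0,0.182],
  [-1,0,0,0,0.182],
  [-1,0,0,0,0.182],
  [-1,0,0,0,0.182],
  [-1,0,0,0,0.182],
  [-1,0,0,0,0.182],
  [-1,0,0,0,0.182],
  [-1,0,0,0,0.182],
  [-1,0,0,0,0],
  [-1,0,0,0,0],
])

```text
t: 8.52
eef_pos: [0.6179, 0.224, 0.1398]
tool_rot: [2.083, 2.309, -0.049]
force: [0.2, 0.7, -0.1]
finger_gap: 0.0267
```

```bash
python3 st.py
```

```text
[ 0.189  0.464  1.453 -0.047  1.231  0.102] [0.6179 0.224  0.1398] jaw 5.868189072810298 z [ 0.0022 -0.0447 -0.999 ] y [ 0.9948  0.1022 -0.0024]
```

Call:
step_arm([
  [-1,-1.5,14.5,0,0],
  [-1,-1.5,14.5,-20,0],
  [-1,0,0,-35,0],
  [-1,0,0,-35,0],
  [-1,0,0,-20,0],
  [-1,0,0,-9,0],
  [-1,0,0,-4,0],
  [-1,0,0,0,0],
  [0.0,0,0,0,0],
  [0.0,0,0,0,0],
  [0.0,0,0,0,0],
  [0.0,0,0,15,0],
  [0.0,0,0,45,0],
  [0.0,0,0,60,0],
  [0.5,0,0,0,0],
])

```text
t: 10.4
eef_pos: [0.6193, 0.2543, 0.1451]
tool_rot: [2.074, 2.307, -0.032]
force: [-0.1, -0.7, -0.1]
finger_gap: 0.0598
```

```bash
python3 st.py; python3 - <<'E'
from meas import *
im,d,W=cloud('wrist'); cv2.imwrite('pics/w3.png',im)
E
```

```text
[ 0.234  0.475  1.425 -0.047  1.237  0.143] [0.6193 0.2543 0.1451] jaw 6.097776347128741 z [ 0.0152 -0.0417 -0.999 ] y [0.9943 0.1062 0.0107]
```

View pics/w3.png

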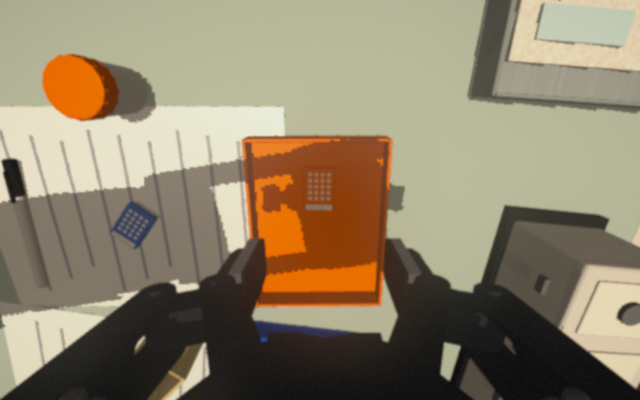

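Block lies flat in the orange tray (319,188). Next, the blue block.

Call:
step_arm([
  [0.6,-34.9,-11.9,4,-0.15],
  [0.6,-34.9,-11.9,4,-0.15],
  [0.6,-34.9,-11.9,4,-0.15],
  [0.6,-34.9,-11.9,4,-0.15],
  [0.6,-34.9,-11.9,4,-0.15],
  [0.6,0,0,0,0],
  [0.6,0,0,0,0],
])

```text
t: 11.32
eef_pos: [0.4408, 0.1937, 0.1567]
tool_rot: [2.793, 1.398, -0.063]
force: [-0.2, -0.1, 0.8]
finger_gap: 0.0685
```

```bash
python3 st.py; python3 - <<'E'
from meas import *
im,d,W=cloud('wrist'); cv2.imwrite('pics/w4.png',im)
for n in ['block_blue','pot_orange','jar']:
    x,y,r,z0,z1,_=B[n]
    m=(abs(W[...,0]-x)<r)&(abs(W[...,1]-y)<r)&(W[...,2]>z0)&(W[...,2]<z1)
    if m.sum()>9:print(n,m.sum(),*rect(W[m]), np.median(W[m],0))
E
```

```text
[ 0.186  0.094  1.884 -0.03   1.198  0.84 ] [0.4408 0.1937 0.1567] jaw -36.81136015132243 z [-0.0283 -0.0342 -0.999 ] y [ 0.8006 -0.5992 -0.0022]
block_blue 1246 c [443.8 197. ] size [40.5 28. ] long-axis deg 57.3 [0.44419848 0.19790826 0.0151764 ]
pot_orange 3195 c [441.  318.8] size [42.9 42.8] long-axis deg -33.6 [0.44203242 0.31813413 0.05902621]
jar 455 c [497.2  69.8] size [41.9 22.9] long-axis deg -79.6 [0.49688313 0.07147659 0.06196124]
```

View pics/w4.png

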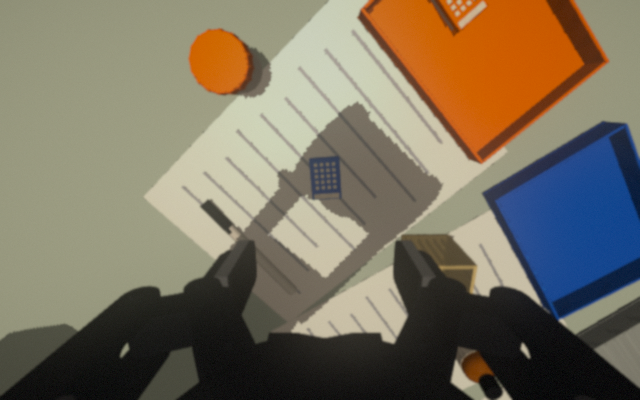

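The blue block at (325,177) is roughly aligned. Going down with a small correction.

Call:
step_arm([
  [0.6,3.5,2.3,-40,0.06],
  [0.6,0,0,-40,0],
  [0.6,0,0,-30,0],
  [0.5,0,0,-20,0],
  [0.3,0,0,-10,0],
  [0.3,0,0,-5,0],
  [0.3,0,0,0,0],
  [-1,0,0,0,0],
  [-1,0,0,0,0],
  [-1,0,0,0,0],
  [-1,0,0,0,0],
  [-1,0,0,0,0],
])

```text
t: 12.88
eef_pos: [0.4448, 0.1962, 0.0127]
tool_rot: [2.749, 1.479, -0.061]
force: [-0.1, -0.1, 5.8]
finger_gap: 0.0271
```

```bash
python3 st.py
```

```text
[ 0.19   0.351  1.934 -0.039  0.888  0.799] [0.4448 0.1962 0.0127] jaw -33.44284306669616 z [-0.0249 -0.0356 -0.9991] y [ 0.8344 -0.5511 -0.0012]
```

Call:
step_arm([
  [-1,0,0,15,0],
  [-1,0,0,40,0],
  [-1,0,0,45,0],
  [-1,0,0,20,0],
  [-1,29.3,-25.8,0,0.09],
  [-1,29.3,-25.8,0,0.09],
  [-1,29.3,-25.8,0,0.09],
  [-1,29.3,-25.8,0,0.09],
  [-1,29.3,-25.8,0,0.09],
  [-1,29.3,-25.8,0,0.09],
  [-1,0,0,0,0],
  [-1,0,0,0,0],
])

```text
t: 14.38
eef_pos: [0.6189, 0.0415, 0.1318]
tool_rot: [2.25, 2.151, -0.054]
force: [-0.3, -0.5, -0.9]
finger_gap: 0.0266
```

```bash
python3 st.py
```

```text
[-0.102  0.396  1.567 -0.048  1.181 -0.038] [0.6189 0.0415 0.1318] jaw -2.568592601005527 z [-0.0055 -0.0442 -0.999 ] y [ 0.999  -0.0448 -0.0035]
```

Call:
step_arm([
  [-1,0,0,-40,0],
  [-1,0,0,-40,0],
  [-1,0,0,-22,0],
  [-1,0,0,-9,0],
  [-1,0,0,-4,0],
  [-1,0,0,0,0],
  [0.0,0,0,0,0],
  [0.0,0,0,0,0],
  [0.0,0,0,0,0],
  [0.0,0,0,15,0],
  [0.0,0,0,45,0],
  [0.0,0,0,60,0],
  [0.5,0,0,0,0],
])

```text
t: 16.0
eef_pos: [0.6241, 0.0408, 0.1444]
tool_rot: [2.241, 2.145, -0.04]
force: [-0.3, -0.5, 0.3]
finger_gap: 0.0594
```

```bash
python3 st.py; python3 - <<'E'
from meas import *
im,d,W=cloud('wrist'); cv2.imwrite('pics/w5.png',im)
E
```

```text
[-0.102  0.383  1.556 -0.048  1.19  -0.04 ] [0.6241 0.0408 0.1444] jaw -2.4961825156819173 z [ 0.0081 -0.0459 -0.9989] y [ 0.999  -0.0436  0.0101]
```

View pics/w5.png

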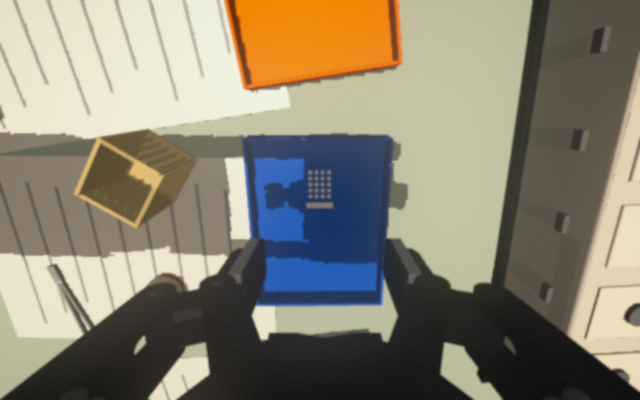

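Blue block lies flat in the blue tray (319,188). Next, the orange pot.

Call:
step_arm([
  [1,-26,39.5,2,0.02],
  [1,-26,39.5,2,0.02],
  [1,-26,39.5,2,0.02],
  [1,-26,39.5,2,0.02],
  [1,-26,39.5,2,0.02],
  [1,-26,39.5,2,0.02],
  [1,-26,39.5,2,0.03],
  [1,0,0,0,0],
  [1,0,0,0,0],
])

```text
t: 17.18
eef_pos: [0.4373, 0.3172, 0.15]
tool_rot: [2.078, 2.313, -0.052]
force: [0.5, 0.2, -0.4]
finger_gap: 0.0856
```

```bash
python3 st.py; python3 - <<'E'
from meas import *
im,d,W=cloud('wrist'); cv2.imwrite('pics/w6.png',im)
for n in ['pot_orange']:
    x,y,r,z0,z1,_=B[n]
    m=(abs(W[...,0]-x)<r)&(abs(W[...,1]-y)<r)&(W[...,2]>z0)&(W[...,2]<z1)
    if m.sum()>9:print(n,m.sum(),*rect(W[m]), np.median(W[m],0))
E
```

```text
[ 0.432  0.221  1.753 -0.045  1.186  0.343] [0.4373 0.3172 0.15  ] jaw 6.112510537367544 z [ 0.0012 -0.0458 -0.9989] y [ 0.9943  0.1065 -0.0037]
pot_orange 2322 c [440.9 319.2] size [42.8 42.5] long-axis deg 34.5 [0.44062451 0.32064434 0.05904305]
```

Call:
step_arm([
  [1,4,0.5,-40,0],
  [1,0,0,-40,0],
  [1,0,0,-25,0],
  [1,0,0,-15,0],
  [1,0,0,0,0],
  [-1,0,0,0,0],
  [-1,0,0,0,0],
  [-1,0,0,0,0],
  [-1,0,0,0,0],
  [-1,0,0,0,0],
])

```text
t: 18.48
eef_pos: [0.4425, 0.3186, 0.032]
tool_rot: [2.078, 2.312, -0.046]
force: [-0.8, 0.5, 6.6]
finger_gap: 0.0423
```

```bash
python3 st.py
```

```text
[ 0.431  0.41   1.792 -0.051  0.955  0.354] [0.4425 0.3186 0.032 ] jaw 6.098200917971832 z [ 0.0043 -0.044  -0.999 ] y [ 9.943e-01  1.062e-01 -4.000e-04]
```

Call:
step_arm([
  [-1,0,0,15,0],
  [-1,0,0,40,0],
  [-1,0,0,40,0],
  [-1,0,0,15,0],
  [-1,30.1,-23.9,0,0],
  [-1,30.1,-23.9,0,0],
  [-1,30.1,-23.9,0,0],
  [-1,30.1,-23.9,0,0],
  [-1,30.1,-23.9,0,0],
  [-1,30.1,-23.9,0,0],
  [-1,0,0,0,0],
  [-1,0,0,0,0],
])

```text
t: 19.98
eef_pos: [0.6212, 0.1749, 0.1397]
tool_rot: [2.08, 2.313, -0.052]
force: [-0.3, 0.4, -0.8]
finger_gap: 0.0421
```

```bash
python3 st.py; python3 - <<'E'
from meas import *
im,d,W=cloud('wrist'); cv2.imwrite('pics/w7.png',im)
E
```

```text
[ 0.113  0.439  1.489 -0.047  1.22   0.023] [0.6212 0.1749 0.1397] jaw 6.066619600651166 z [ 0.     -0.0446 -0.999 ] y [ 0.9944  0.1057 -0.0047]
```

View pics/w7.png

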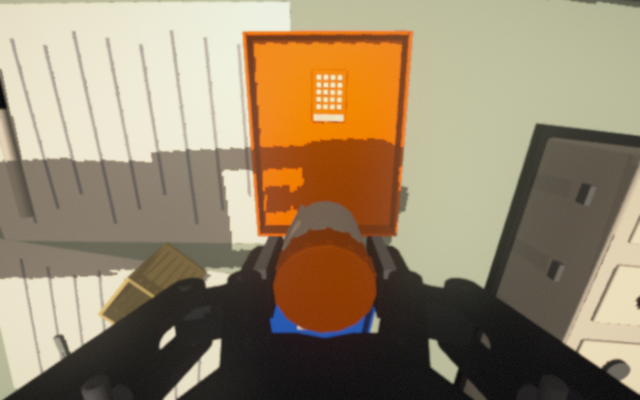

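The pot is held upright (325,280) over the near half of the orange tray, with the block at (328,95). Lowering.

Call:
step_arm([
  [-1,0,0,-40,0],
  [-1,0,0,-35,0],
  [-1,0,0,-17,0],
  [-1,0,0,-9,0],
  [-1,0,0,-3,0],
  [-1,0,0,0,0],
  [0.4,0,0,0,0],
  [0.4,0,0,0,0],
  [0.4,0,0,0,0],
  [0.4,0,0,10,0],
  [0.4,0,0,35,0],
  [0.4,0,0,50,0],
  [0.6,0,0,30,0],
  [0.6,0,0,0,0],
])

```text
t: 21.78
eef_pos: [0.6246, 0.1751, 0.1661]
tool_rot: [2.076, 2.309, -0.041]
force: [0.1, 0.5, -0.0]
finger_gap: 0.0684
```

```bash
python3 st.py; python3 - <<'E'
from meas import *
im,d,W=cloud('wrist'); cv2.imwrite('pics/w8.png',im)
E
```

```text
[ 0.112  0.411  1.47  -0.047  1.256  0.021] [0.6246 0.1751 0.1661] jaw 6.092469470693255 z [ 0.0096 -0.0439 -0.999 ] y [0.9943 0.1061 0.0049]
```

View pics/w8.png

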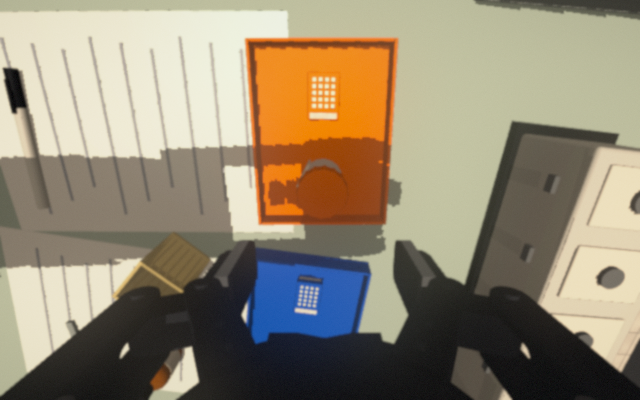

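The orange pot stands in the tray (323,185). Next, the jar.

Call:
step_arm([
  [1,-30,-22.6,0,-0.15],
  [1,-30,-22.6,0,-0.15],
  [1,-30,-22.6,0,-0.15],
  [1,-30,-22.6,0,-0.15],
  [1,-30,-22.6,0,-0.15],
  [1,0,0,0,0],
  [1,0,0,0,0],
])

```text
t: 22.7
eef_pos: [0.4722, 0.0619, 0.1611]
tool_rot: [2.794, 1.398, -0.065]
force: [0.3, 0.0, -0.4]
finger_gap: 0.0852
```

```bash
python3 st.py; python3 - <<'E'
from meas import *
im,d,W=cloud('wrist'); cv2.imwrite('pics/w9.png',im)
for n in ['jar','ink']:
    x,y,r,z0,z1,_=B[n]
    m=(abs(W[...,0]-x)<r)&(abs(W[...,1]-y)<r)&(W[...,2]>z0)&(W[...,2]<z1)
    if m.sum()>9:print(n,m.sum(),*rect(W[m]), np.median(W[m],0))
E
```

```text
[-0.095  0.072  1.898 -0.039  1.198  0.563] [0.4722 0.0619 0.1611] jaw -36.840029104841754 z [-0.0296 -0.034  -0.999 ] y [ 0.8003 -0.5996 -0.0034]
jar 1206 c [474.5  63.2] size [50.7 50.2] long-axis deg 53.5 [0.47470094 0.06304201 0.0628289 ]
ink 359 c [455.6 -65.2] size [17.8 16.7] long-axis deg -40.8 [ 0.45624447 -0.06328598  0.06848974]
```

View pics/w9.png

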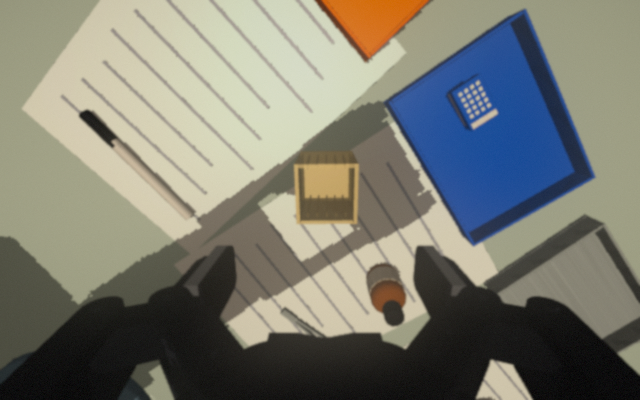

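The jar at (326,190) is square to the jaws and the bottle is clear. Descending.

Call:
step_arm([
  [1,2.6,0.8,-40,0],
  [1,0,0,-40,0],
  [1,0,0,-30,0],
  [1,0,0,-19,0],
  [1,0,0,0,0],
  [-1,0,0,0,0],
  [-1,0,0,0,0],
  [-1,0,0,0,0],
  [-1,0,0,0,0],
  [-1,0,0,0,0],
])

```text
t: 24.0
eef_pos: [0.476, 0.0626, 0.0338]
tool_rot: [2.793, 1.396, -0.061]
force: [0.3, 1.0, 7.4]
finger_gap: 0.0497
```

```bash
python3 st.py
```

```text
[-0.093  0.294  1.952 -0.046  0.919  0.579] [0.476  0.0626 0.0338] jaw -36.88422975702579 z [-0.0265 -0.0343 -0.9991] y [ 7.998e-01 -6.002e-01 -6.000e-04]
```

Call:
step_arm([
  [-1,0,0,15,0],
  [-1,0,0,40,0],
  [-1,0,0,40,0],
  [-1,0,0,20,0],
  [-1,19.4,-40.6,0,0.103],
  [-1,19.4,-40.6,0,0.103],
  [-1,19.4,-40.6,0,0.103],
  [-1,19.4,-40.6,0,0.103],
  [-1,19.4,-40.6,0,0.103],
  [-1,19.4,-40.6,0,0.103],
  [-1,19.4,-40.6,0,0.103],
  [-1,0,0,0,0],
  [-1,0,0,0,0],
])

```text
t: 25.62
eef_pos: [0.61, -0.2212, 0.1477]
tool_rot: [2.115, 2.282, -0.05]
force: [-0.6, 0.9, -0.6]
finger_gap: 0.0494
```

```bash
python3 st.py; python3 - <<'E'
from meas import *
im,d,W=cloud('wrist'); cv2.imwrite('pics/w10.png',im)
E
```

```text
[-0.512  0.42   1.497 -0.041  1.203 -0.573] [ 0.61   -0.2212  0.1477] jaw 4.357043744040352 z [-1.00e-04 -4.40e-02 -9.99e-01] y [ 0.9971  0.076  -0.0034]
```

View pics/w10.png

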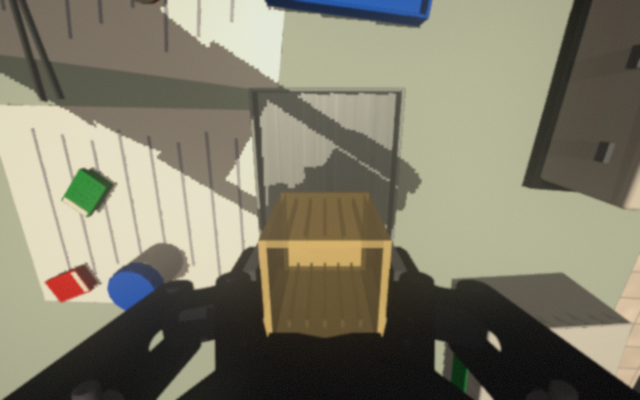

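The jar is held square (325,265) over the steel tray. Lowering.

Call:
step_arm([
  [-1,0,0,-40,0],
  [-1,0,0,-40,0],
  [-1,0,0,-18,0],
  [-1,0,0,-9,0],
  [-1,0,0,-3.5,0],
  [-1,0,0,0,0],
  [0.5,0,0,0,0],
  [0.5,0,0,0,0],
  [0.5,0,0,0,0],
  [0.5,0,0,10,0],
  [0.5,0,0,35,0],
  [0.5,0,0,50,0],
  [0.6,0,0,25,0],
  [0.6,0,0,0,0],
])

```text
t: 27.42
eef_pos: [0.6125, -0.2226, 0.161]
tool_rot: [2.108, 2.278, -0.048]
force: [0.3, 0.7, 0.1]
finger_gap: 0.0683
```

```bash
python3 st.py; python3 - <<'E'
from meas import *
im,d,W=cloud('wrist'); cv2.imwrite('pics/w11.png',im)
for n in ['pot_blue']:
    x,y,r,z0,z1,_=B[n]
    m=(abs(W[...,0]-x)<r)&(abs(W[...,1]-y)<r)&(W[...,2]>z0)&(W[...,2]<z1)
    if m.sum()>9:print(n,m.sum(),*rect(W[m]), np.median(W[m],0))
E
```

```text
[-0.512  0.406  1.487 -0.041  1.219 -0.575] [ 0.6125 -0.2226  0.161 ] jaw 4.42838105790539 z [ 0.0065 -0.0479 -0.9988] y [0.997  0.0772 0.0028]
pot_blue 1389 c [ 448.8 -312.2] size [42.8 35. ] long-axis deg 7.5 [ 0.45068052 -0.30959452  0.05861595]
```

View pics/w11.png

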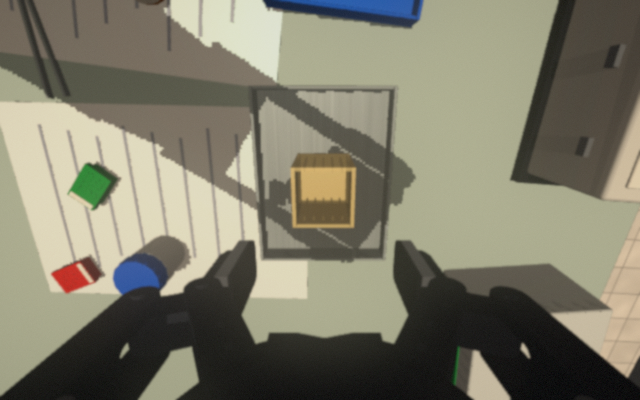

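Jar stands in the steel tray (323,192). Last, the blue pot.

Call:
step_arm([
  [1,-40.7,-23.8,0,-0.03],
  [1,-40.7,-23.8,0,-0.03],
  [1,-40.7,-23.8,0,-0.03],
  [1,-40.7,-23.8,0,-0.03],
  [1,0,0,0,0],
  [1,0,0,0,0],
])

```text
t: 28.22
eef_pos: [0.4476, -0.3164, 0.1562]
tool_rot: [2.249, 2.154, -0.052]
force: [0.3, 0.9, 0.0]
finger_gap: 0.0856
```

```bash
python3 st.py; python3 - <<'E'
from meas import *
im,d,W=cloud('wrist'); cv2.imwrite('pics/w12.png',im)
for n in ['pot_blue']:
    x,y,r,z0,z1,_=B[n]
    m=(abs(W[...,0]-x)<r)&(abs(W[...,1]-y)<r)&(W[...,2]>z0)&(W[...,2]<z1)
    if m.sum()>9:print(n,m.sum(),*rect(W[m]), np.median(W[m],0))
E
```

```text
[-0.812  0.199  1.766 -0.037  1.15  -0.755] [ 0.4476 -0.3164  0.1562] jaw -2.483631946370181 z [-0.0054 -0.0431 -0.9991] y [ 0.9991 -0.0433 -0.0035]
pot_blue 2191 c [ 448.9 -316.9] size [43.1 42.6] long-axis deg -15.5 [ 0.44876472 -0.31541191  0.05905569]
```

Call:
step_arm([
  [1,1.5,-1,-40,0],
  [1,0,0,-40,0],
  [1,0,0,-28,0],
  [1,0,0,-17,0],
  [1,0,0,0,0],
  [-1,0,0,0,0],
  [-1,0,0,0,0],
  [-1,0,0,0,0],
  [-1,0,0,0,0],
  [-1,0,0,0,0],
])

```text
t: 29.52
eef_pos: [0.4501, -0.3186, 0.0336]
tool_rot: [2.246, 2.151, -0.053]
force: [-0.9, 0.9, 6.9]
finger_gap: 0.0419
```

```bash
python3 st.py
```

```text
[-0.812  0.393  1.813 -0.043  0.904 -0.743] [ 0.4501 -0.3186  0.0336] jaw -2.459691595135462 z [-0.0028 -0.0463 -0.9989] y [ 9.991e-01 -4.290e-02 -8.000e-04]
```

Call:
step_arm([
  [-1,0,0,15,0],
  [-1,0,0,40,0],
  [-1,0,0,40,0],
  [-1,0,0,20,0],
  [-1,23.9,40.2,0,0],
  [-1,23.9,40.2,0,0],
  [-1,23.9,40.2,0,0],
  [-1,23.9,40.2,0,0],
  [-1,23.9,40.2,0,0],
  [-1,23.9,40.2,0,0],
  [-1,23.9,40.2,0,0],
  [-1,0,0,0,0],
  [-1,0,0,0,0],
])

```text
t: 31.15
eef_pos: [0.6163, -0.0365, 0.1475]
tool_rot: [2.246, 2.154, -0.054]
force: [-0.1, -0.4, -0.8]
finger_gap: 0.0418
```

```bash
python3 st.py
```

```text
[-0.228  0.367  1.57  -0.048  1.199 -0.169] [ 0.6163 -0.0365  0.1475] jaw -2.416084127184031 z [-0.0047 -0.0449 -0.999 ] y [ 0.9991 -0.0422 -0.0028]
```

Call:
step_arm([
  [-1,0,0,-40,0],
  [-1,0,0,-40,0],
  [-1,0,0,-18,0],
  [-1,0,0,-9,0],
  [-1,0,0,-3.5,0],
  [-1,0,0,0,0],
  [0.4,0,0,0,0],
  [0.4,0,0,0,0],
  [0.4,0,0,0,0],
  [0.4,0,0,10,0],
  [0.4,0,0,35,0],
  [0.4,0,0,50,0],
  [0.6,0,0,60,0],
  [0.6,-40,0,40,0],
  [0.6,-40,0,40,0],
  [0.6,-40,0,20,0],
  [0.6,0,0,0,0],
  [0.6,0,0,0,0],
])

```text
t: 33.4
eef_pos: [0.497, -0.0365, 0.2921]
tool_rot: [2.247, 2.152, -0.052]
force: [-0.1, 0.3, 0.5]
finger_gap: 0.0685
```

```bash
python3 st.py; python3 - <<'E'
from meas import *
for c in ['scene','side','wrist']:
    im,d,W=cloud(c); cv2.imwrite(f'pics/end_{c}.png',im); np.savez(f'end_{c}.npz',W=W,im=im)
    for n,(tx,ty,a,items) in dict(orange=(619,213.1,96.1,1),blue=(618.5,1.6,87.4,1),steel=(611.9,-221.3,94.4,0)).items():
        t=np.radians(a-90); dx=W[...,0]*1000-tx; dy=W[...,1]*1000-ty
        lx=np.cos(t)*dx+np.sin(t)*dy; ly=-np.sin(t)*dx+np.cos(t)*dy
        ins=(abs(lx)<54)&(abs(ly)<74)
        for nm,z0,z1 in [('flat',.014,.024),('tall',.056,.075)]:
            m=clean(ins&(W[...,2]>z0)&(W[...,2]<z1))
            if m.sum()>20:
                P=np.c_[lx[m],ly[m]]; z=W[...,2][m]
                A=np.c_[P,np.ones(len(P))]; k=np.linalg.lstsq(A,z*1000,rcond=None)[0]
                print(c,n,nm,m.sum(),*rect(P/1000),'z',np.median(z).round(4),'slope',k[:2].round(3))
    x,y,r,z0,z1,_=B['ink']; m=(abs(W[...,0]-x)<r)&(abs(W[...,1]-y)<r)&(W[...,2]>z0)&(W[...,2]<z1)
    if m.sum()>5: print(c,'ink',*rect(W[m]))
E
```

```text
[-0.284 -0.036  1.731 -0.044  1.437 -0.235] [ 0.497  -0.0365  0.2921] jaw -2.463399828751911 z [-0.0032 -0.0448 -0.999 ] y [ 0.9991 -0.043  -0.0013]
scene orange flat 211 c [ 0.9 37.2] size [39.9 28.6] long-axis deg 89.3 z 0.0176 slope [-0.008  0.002]
scene orange tall 325 c [  0.4 -40.6] size [42.2 41.4] long-axis deg 58.4 z 0.0615 slope [-0.015  0.031]
scene blue flat 249 c [ 1.  38.4] size [40.5 29.2] long-axis deg 89.9 z 0.0176 slope [ 0.004 -0.011]
scene blue tall 361 c [  2.  -39.2] size [41.2 40.5] long-axis deg 29.0 z 0.0614 slope [-0.017  0.016]
scene steel flat 49 c [24.5 -2.8] size [49.8  3.2] long-axis deg -87.6 z 0.0187 slope [0.438 0.016]
scene steel tall 317 c [-0.7 -2.8] size [51.8 51.8] long-axis deg 89.4 z 0.0644 slope [ 0.003 -0.005]
scene ink c [456.5 -67.9] size [16.5 16.4] long-axis deg 28.1
side orange flat 72 c [ 1.2 36.9] size [42.6 26.9] long-axis deg 89.4 z 0.0196 slope [0.084 0.005]
side orange tall 145 c [  0.3 -41.7] size [40.9 40.7] long-axis deg -85.3 z 0.0634 slope [0.036 0.065]
side blue flat 109 c [ 1.  38.7] size [43.6 27.7] long-axis deg 89.1 z 0.
[... 163 characters left out ...]
ize [68.4 35.8] long-axis deg -44.4 z 0.019 slope [ 0.003 -0.003]
side steel tall 458 c [ 0.2 -2.1] size [53.  51.4] long-axis deg -89.7 z 0.0643 slope [0.003 0.001]
side ink c [455.5 -68.9] size [16.8 16.5] long-axis deg 31.4
wrist blue flat 741 c [ 1.1 40. ] size [38.8 28.5] long-axis deg -89.6 z 0.0182 slope [ 0.01  -0.002]
wrist blue tall 998 c [  0.7 -36.8] size [42.6 42. ] long-axis deg 53.9 z 0.0621 slope [ 0.024 -0.014]
wrist steel flat 52 c [-24.6   0.1] size [50.4  9.1] long-axis deg 79.5 z 0.019 slope [-0.043  0.002]
wrist steel tall 138 c [-24.3  -3.5] size [50.8 12.6] long-axis deg -74.9 z 0.0654 slope [-0.163 -0.018]
wrist ink c [455.4 -65.7] size [17.3 17.2] long-axis deg -1.4
```

View pics/end_scene.png

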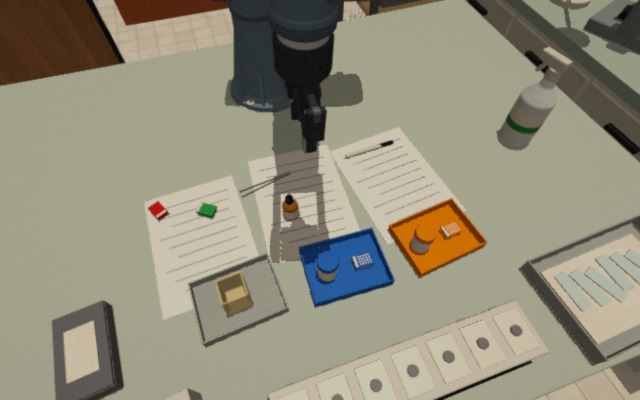

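View pics/end_side.png

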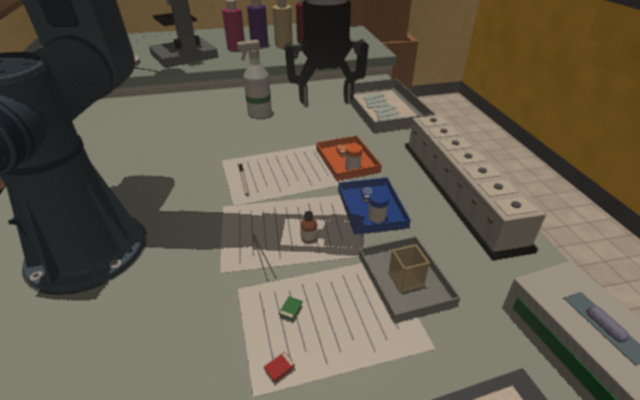

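View pics/end_wrist.png

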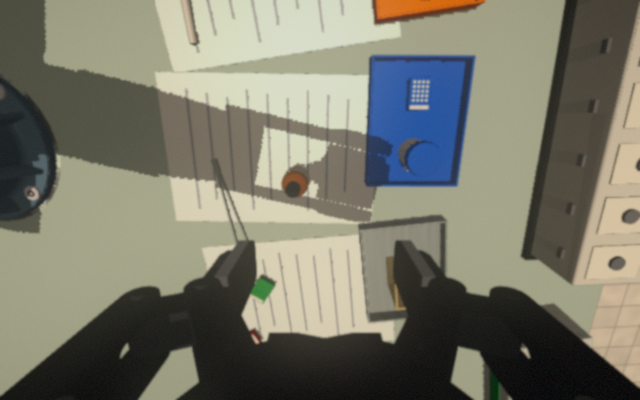

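All five items are in their own trays in the scene view: orange pot (424,236) and block (450,230), blue pot (328,266) and block (362,261), and jar (233,291). The amber bottle still stands at (290,207), the look-alikes have not moved, and the gripper is clear. Handing in.

```bash
python3 -c "
from rig import arm
print(arm.sign_off())"
```

```text
the job is handed in; nothing more can be done
None
```

I put all five items into their trays and handed the job in at about 33.5 s. The orange pot and block are in the orange tray, the blue pot and block in the blue tray, and the jar in the steel tray. The amber bottle was not touched and still stands; the red and green look-alikes were left alone.

**Last checks (tray frames):**

| Item | Distance from tray centre, short side | Distance along long side | Top height above the bench |
|---|---|---|---|
| Pots | within 2 mm | about −40 mm | 62–63 mm |
| Blocks | about 1 mm | about +38 mm | 18–20 mm, grid up |
| Jar | within 1 mm | about −3 mm | 64 mm |

- **Jar height:** its top should read 67 mm on the tray floor. I put the 64 mm reading down to missing depth on the thin rim; it sits square and level.
- **Pot tilt:** the side camera showed a slope of up to 0.09 on the small, distant pot tops. The scene camera showed 0.03 or less and the wrist camera (blue pot only) 0.024, so I took the side reading as noise.
- **Joint limit:** joint 6 reached the end of its range once, on the way to the orange tray. I fixed it with a half turn. The tool then stayed about 2.6° tilted for the rest of the job; the blocks and jar measured level afterwards, the pots as noted above.

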